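Isolate the forming bed and knock its retaining pin home

ROBOT

A 6-joint arm with a two-finger parallel gripper is mounted at the origin on the work surface. World frame = base frame: x ahead of the robot, y to its left, z up, the work surface at z = 0. Lengths are in mm, angles in rad, forces in N, time in s.
With the tool pointing down it reaches from about 275 to 750 mm from the base axis. Payload 10.2 kg.
Tool frame: the origin (TCP) lies midway between the tips of the shut fingers; the grasp point (between the pads) lies grasp_offset behind it (grasp_offset is the distance from the TCP to the grasp point, in mm); x points along the fingers, z is the direction in which the jaws open and shut, and the axes are right-handed (so a half turn about x gives the same grasp; the last joint's range is limited). The gripper opens to 85 mm and grips with 20 to 120 N. Pads are 22 mm wide; open, the fingers measure 114 mm over their backs; the gripper's body (76 mm by 85 mm) begins 54 mm behind the grasp point. The pads swing forward as they close: fully open they stand 13 mm farther back than shut.
Start: joints at [-1.491, 0.313, 1.498, -0, 1.331, -0.223], TCP at [156.539, -501.125, 231.294] pointing down, gripper open.
Joint ranges: [-2.94, 2.94], [-0.97, 2.17], [0.19, 2.56], [-1.23, 4.37], [0.02, 3.11], [-2.88, 2.88]. Speed limits (rad/s): [2.39, 2.39, 3.01, 3.14, 3.14, 3.14].

INTERFACE

Orientations are given as a unit quaternion [w, x, y, z].
In Python, from rig import sense, capture, calibration, finish_job, grasp_offset gives the robot as it stands.
- The arm moves only by the shell command python3 -m jog 'ROWS' [FORCE]. ROWS is JSON, a list of rows, each an object with "linear": the shift along the tool's x, y, z scaled (see below), a list of three; "rotation": the turn, a rotation vector about the tool's x, y, z scaled (see below), a list of three; "grip": the finger opening in mm, from 0 to 85.4. A call has 1 to 20 rows; each row is the pose to reach, as a shift and turn from the pose measured when the call began, along the tool's axes at that moment; what a row does not reach only later rows make up. The controller multiplies each number of a shift by 0.3 m and each number of a turn by 0.5 rad. A row lasts 1/12 s, in which the tool goes at most 41.7 mm and 7.16 degrees, less where a joint would pass 70% of its speed; a pose out of reach is approached as far as the arm can. A call with a number of a shift or a turn outside -1 to 1 is refused whole. A call with a gripper value outside its range is refused whole. The fingers move at their own pace and stop on an object; FORCE is the grip in N (left out, the last holds). Time passes only in rows, so rows that repeat a pose let the fingers close. It gives the time, the measured TCP pose, the force and the opening at its end, in the units of the state.
- sense(): the state, without advancing time (a new reading comes with each control period).
- capture(name): name is "scene" or "top" or "wrist"; returns (picture, depth): 480x640x3 uint8, red, green, blue; 480x640 float32, mm along the optical axis (not along the pixel's ray), 0 where there is no reading.
- calibration(name): a dict with "intrinsics" (3x3 intrinsics, pixels), "dist" ([k1, k2, p1, p2, k3] as OpenCV has them; the pictures are not rectified), "world_from_camera" (4x4, takes a point from camera to world coordinates). Camera axes: x right, y up, looking along -z (the intrinsics and any distortion apply to the point x, -y, -z); pixel columns grow to the right and rows downward; lengths in mm; the calibration is good to about 2 mm. A picture is of the moment at which its call begins: read the wrist's pose just before it. calibration takes no time and is no camera call; for the wrist camera it gives the pose at the moment of the call.
- finish_job(): hands the job in, once; it reports no verdict.
The state is a dict: "time_s": time; "joints": joint angles; "dq": joint speeds; "tau": joint torques, N m; "eef_pos": TCP position; "ee_rot": TCP orientation; "force": force on the tool from outside, world axes, zero at the start; "wrist_torque": the same for the moment, N m; "grip_width": opening from 0.0 (shut) to 1.0 (fully open).
Only numpy, scipy, OpenCV 4.12 (cv2) and the standard library are available. Lean on these libraries where they do the work, as an engineer would, in place of code of your own. Each camera call takes 0.05 s, during which the arm holds its last target.

TASK

Turn the black rotary isolator anticlockwise (seen from above) to its off stop, so that the machine is dead. Only then take the wooden mallet and knock down the one retaining pin that stands proud on the forming bed, with a brisk blow or blows of the mallet rather than a slow push, never with the fingers, until its head sits fully home on its boss. Leave the isolator off, stand the mallet back on the white chopping board on its striking face with the handle level, as you found it, and leave the other things on the counter where they are.

Things in the scene. Friction and masses are not known exactly. Their poses are not given: they have to be found in the camera images.
- press: the forming bed: a white box machine on rubber feet with a ribbed aluminium die plate, 220 (x) by 300 (y) mm, fixed to the counter; plate top 82 mm above the counter; origin under its centre on the counter. Three pin bosses stand on the plate, at (-60, 110), (-60, -110) and (30, 0) mm in its frame, in any order; along the far (+x) edge runs a low grey ledge to 94 mm height
- pin_top (a point): centre of the top of the pin that stands proud: a steel pin, shank 12 mm diameter, flat round head 26 mm diameter (20 mm across its flat top) and 8 mm thick, on a dark conical boss 42 mm wide at its foot and 10 mm high. The point moves down with the pin; home, it lies 18 mm above the plate (100 mm above the counter)
- pin (a joint): how far that pin is driven down, m: 0 fully raised, 0.020 fully home (its head on its boss). It starts at 0 to 0.004. It slides straight down against a light spring and a friction catch (about 5 to 7 N) and stays where it is driven
- boss: the boss of the proud pin (it carries the pin): dark cone 42 mm wide at its foot, 34 mm at its top, 10 mm high, fixed on the plate; origin on the plate top, on the pin's axis
- homepin1: a boss of the same kind whose pin is already home, not to be worked on; head top 100 mm above the counter; origin on the plate top, on its axis
- homepin2: a second one like it, also already home
- isolator (a joint): angle of the isolator's handle, rad: 0 off (anticlockwise stop, seen from above), 1.05 on (clockwise stop). Stiff friction, about 0.12 N m; it stays where it is left
- isolator_grip (a point): point on the isolator's vertical turning axis at the height to grip: the black bar handle is 76 mm long, 16 mm thick, with straight sides from 60 to 92 mm above the counter; this point is 80 mm above the counter. The point's x axis runs along the bar and turns with it
- isolator_box: the grey box that carries the isolator, 130 by 120 mm, 50 mm high, with a round plate to 54 mm, fixed to the counter; origin under its centre. The bar lies along its x axis when off
- mallet: wooden mallet, 0.2 to 0.45 kg, standing on one face: round head 60 mm diameter, 74 mm high, axis along its z; the handle points along its -x, level, 22 mm wide, 26 mm high, its middle 37 mm above the face, its free end 168 mm from the head's axis. Origin at the centre of the lower striking face
- mallet_grip (a point): point in the middle of the mallet's handle to grip, 60 mm from the head's axis and 37 mm above the face (49 mm above the counter at the start)
- board: white chopping board 240 (x) by 140 (y) by 12 mm, fixed; origin under its centre on the counter
- bowl: bystander: steel bowl 130 mm wide, 50 mm high, origin under its centre
- jar: bystander: amber glass jar 70 mm wide, 110 mm high, origin under its centre
- cup: bystander: steel cup 68 mm wide, 85 mm high, origin under its centre

How it is judged:
By the outcome, as a careful person would: the job done as asked, in the order asked, and still so for the second after the job is handed in, with the robot touching nothing.
It also fails if it takes over 64 s, if anything falls off the work surface, if the arm or the gripper's body presses on something with over 40 N, if the wrist force passes 120 N, or if a joint passes its speed limit or range.

## Working session

There is one attempt and no reset: what is moved stays moved. The work goes in short steps, Python scripts to look and compute and a shell command to move; the robot and the scene stay as the last step left them, time stands still between calls to the robot, and variables do not carry over. Pictures are saved under pics/ and viewed, and the job is handed in when it is done.

```bash
ls; mkdir -p pics
python3 - <<'E'
from rig import *
import cv2,numpy as np
print(sense()); print(grasp_offset)
for n in("scene","top"):
    p,d=capture(n); cv2.imwrite(f"pics/{n}0.png",p[:,:,::-1]); np.savez(f"{n}0.npz",p=p,d=d,**calibration(n)); print(n,calibration(n))
E
```

```text
pics
{'time_s': 0.0, 'joints': array([-1.49139144e+00,  3.13473378e-01,  1.49845223e+00, -2.66978059e-05,
        1.33098692e+00, -2.23397422e-01]), 'dq': array([-0.00130988,  0.00100978, -0.00107678,  0.00063825,  0.00158161,
       -0.00038506]), 'tau': array([ 1.39280863e-03, -4.12263143e+01, -2.59742725e+01, -1.02391359e-04,
        4.13861009e-03,  5.63182700e-08]), 'eef_pos': array([ 156.51502975, -500.85412551,  230.71740901]), 'ee_rot': array([ 0.56938096,  0.41921361,  0.57000558, -0.4185199 ]), 'force': array([-1.21567549,  0.01420408,  0.88131052]), 'wrist_torque': array([ 0.05106972, -0.0397868 , -0.01627288]), 'grip_width': 0.9991029468465932}
18.700000000000003
scene {'intrinsics': array([[518.03634643,   0.        , 324.81089179],
       [  0.        , 518.03634643, 244.42750391],
       [  0.        ,   0.        ,   1.        ]]), 'dist': array([-0.05029964,  0.        ,  0.        ,  0.        ,  0.        ]), 'world_from_camera': array([[ 5.14990708e-01, -5.86136725e-01,  6.25482462e-01,
         1.28260123e+03],
       [ 8.56908110e-01,  3.33122327e-01, -3.93367519e-01,
        -4.31752904e+02],
       [ 2.22049763e-02,  7.38561611e-01,  6.73820217e-01,
         7.88770822e+02],
       [ 0.00000000e+00,  0.00000000e+00,  0.00000000e+00,
         1.00000000e+00]])}
top {'intrinsics': array([[459.71322176,   0.        , 313.96032021],
       [  0.        , 459.71322176, 244.43595372],
       [  0.        ,   0.        ,   1.        ]]), 'dist': array([-0.0238546,  0.       ,  0.       ,  0.       ,  0.       ]), 'world_from_camera': array([[-7.82083719e-02,  9.72324079e-01, -2.20157526e-01,
         4.20919123e+02],
       [-9.96927455e-01, -7.53086806e-02,  2.15465250e-02,
         2.63804285e+00],
       [ 4.37043233e-03,  2.21166201e-01,  9.75226338e-01,
         1.02317317e+03],
       [ 0.00000000e+00,  0.00000000e+00,  0.00000000e+00,
         1.00000000e+00]])}
```

View pics/scene0.png

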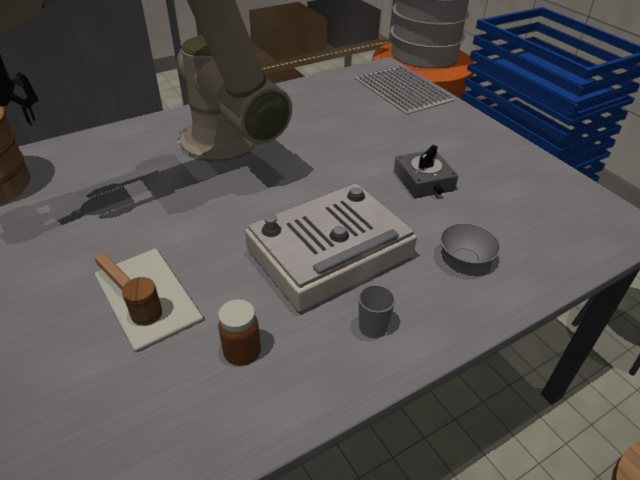

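View pics/top0.png

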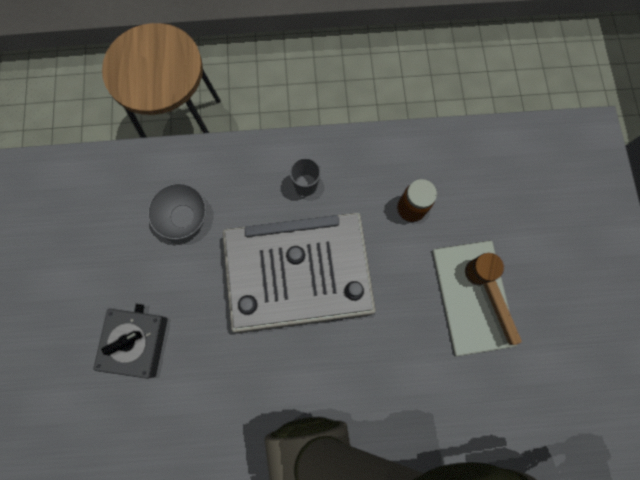

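The scene view shows the isolator at (428,165), the proud pin at (270,222) with its head clear of its boss, and the mallet on the board at (140,295). In the top view these are at (125,343), (355,290) and (490,268). I'll zoom in and measure.

```bash
cat > h.py <<'E'
import cv2,numpy as np
from scipy.spatial.transform import Rotation as R
def load(n): return np.load(n+".npz")
def rays(z,uv):
    uv=np.array(uv,float).reshape(-1,1,2)
    n=cv2.undistortPoints(uv,z['intrinsics'],z['dist']).reshape(-1,2)
    d=np.c_[n[:,0],-n[:,1],-np.ones(len(n))]
    T=z['world_from_camera']; return T[:3,3],d@T[:3,:3].T
def onplane(z,uv,h):
    c,d=rays(z,uv); return c+d*((h-c[2])/d[:,2])[:,None]
def pts(z):
    v,u=np.mgrid[0:480,0:640]; c,d=rays(z,np.c_[u.ravel(),v.ravel()])
    return (c+d*z['d'].reshape(-1,1)).reshape(480,640,3)
def tri(za,ua,zb,ub):
    c1,d1=rays(za,ua);c2,d2=rays(zb,ub);d1=d1[0];d2=d2[0]
    s=np.linalg.lstsq(np.c_[d1,-d2],c2-c1,rcond=None)[0]
    a=c1+d1*s[0];b=c2+d2*s[1];return (a+b)/2,np.linalg.norm(a-b)
E
python3 - <<'E'
from h import *
t=load("top0");s=load("scene0")
def crop(z,u,v,w,h,k): return cv2.resize(z['p'][v:v+h,u:u+w,::-1],None,fx=k,fy=k,interpolation=cv2.INTER_CUBIC)
a=crop(t,80,290,100,100,4);b=crop(t,220,210,160,130,4)[:400];c=crop(t,430,235,100,125,4)[:,:]
cv2.imwrite("pics/c1.png",np.hstack([a,crop(t,430,235,100,100,4)])); cv2.imwrite("pics/c2.png",crop(t,220,205,160,130,5))
cv2.imwrite("pics/c3.png",np.hstack([crop(s,390,135,75,75,5),crop(s,240,180,75,75,5)]))
P=pts(t)
# height-coded stats
for n,z0,z1,(u0,v0,u1,v1) in [("bar",80,100,(90,300,170,385)),("plate",78,86,(215,205,380,340)),("heads",96,102,(220,235,380,320)),("proud",108,130,(220,205,380,320)),("ledge",92,96,(230,205,350,245)),("mallet head",76,100,(430,240,530,360)),("handle",52,72,(430,240,530,360)),("board",8,16,(420,230,530,370)),("box",46,52,(80,290,180,390))]:
    m=np.zeros((480,640),bool);m[v0:v1,u0:u1]=1;m&=(P[...,2]>z0)&(P[...,2]<z1)&(t['d']>0)
    q=P[m]; 
    if len(q)==0: print(n,0);continue
    vv,uu=np.nonzero(m)
    r=cv2.minAreaRect(q[:,:2].astype(np.float32)); print(n,len(q),q.mean(0).round(1),q[:,2].min().round(),q[:,2].max().round(),[np.round(x,1) for x in r],uu.min(),uu.max(),vv.min(),vv.max())
E
```

```text
bar 343 [462.3 383.9  90.3] 80.0 95.0 [array([463.1, 385.6]), array([17.9, 75.3]), np.float64(24.5)] 101 138 331 354
plate 11116 [576.7  21.7  81.6] 78.0 86.0 [array([584.2,  21. ]), array([205.2, 283.4]), np.float64(3.1)] 226 371 214 327
heads 230 [563.9  77.4  99. ] 96.0 102.0 [array([566.3,  74.7]), array([ 24.6, 165.5]), np.float64(42.7)] 241 300 248 310
proud 135 [529.6 -91.  116.2] 109.0 122.0 [array([529.6, -91.6]), array([24.1, 23.7]), np.float64(86.3)] 349 361 283 295
ledge 641 [675.7  25.8  93.6] 92.0 96.0 [array([675.6,  26.4]), array([ 21.7, 195.8]), np.float64(2.8)] 245 338 216 235
mallet head 660 [ 557.7 -377.7   84.6] 76.0 90.0 [array([ 557.9, -378.7]), array([59.5, 57.8]), np.float64(86.9)] 474 503 253 280
handle 820 [ 471.7 -397.3   60.2] 52.0 72.0 [array([ 490.2, -393.1]), array([194.7,  36.8]), np.float64(21.3)] 471 521 257 344
board 4695 [ 497.5 -349.2   11. ] 8.0 16.0 [array([ 504.6, -363.7]), array([239.7, 141.4]), np.float64(4.4)] 432 516 241 356
box 2202 [460.7 381.5  49.4] 46.0 52.0 [array([462.3, 384.6]), array([118.9, 128.2]), np.float64(77.4)] 93 161 309 377
```

```bash
ls pics
```

```text
c1.png
c2.png
c3.png
scene0.png
top0.png
```

View pics/c1.png

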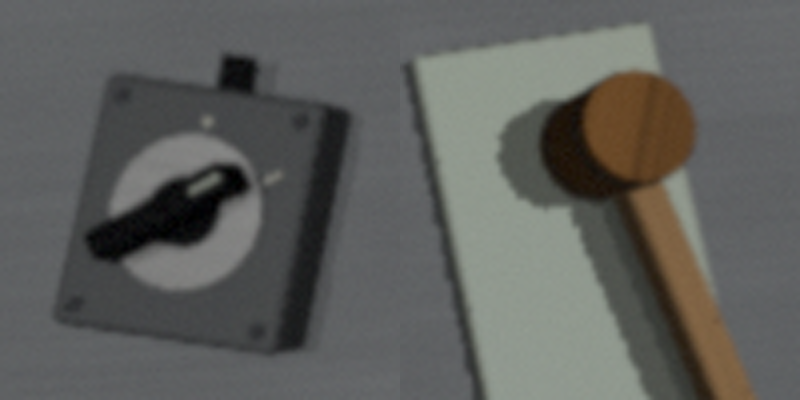

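View pics/c2.png

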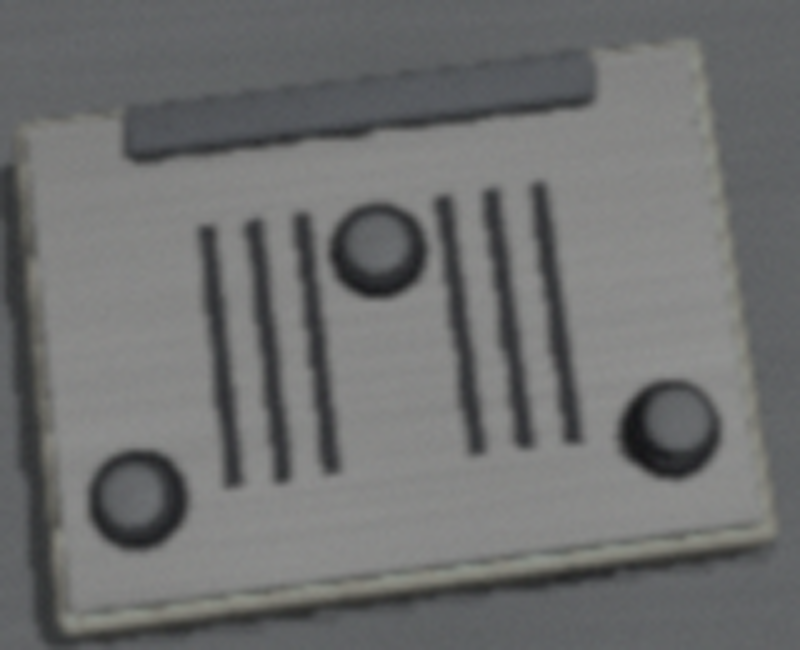

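View pics/c3.png

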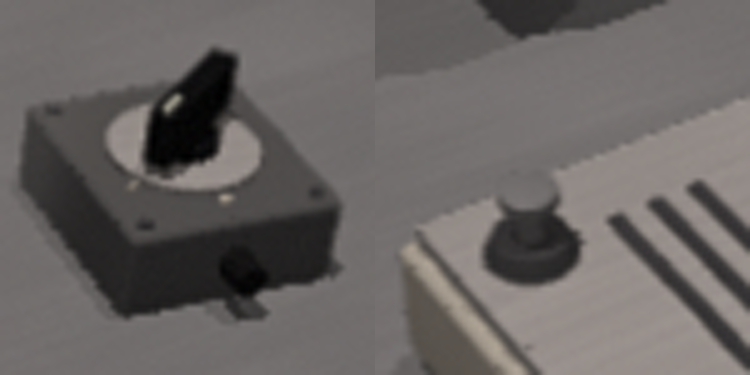

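```bash
cat >> h.py <<'E'
def rect(z,n,z0,z1,box):
    u0,v0,u1,v1=box;P=pts(z);m=np.zeros((480,640),bool);m[v0:v1,u0:u1]=1;m&=(P[...,2]>z0)&(P[...,2]<z1)&(z['d']>0)
    q=P[m]; r=cv2.minAreaRect(q[:,:2].astype(np.float32)); print(n,len(q),q.mean(0).round(1),[np.round(x,1) for x in r]); return q
def cmd(pos,yaw,st=None):
    "tool down, tool z at world yaw (deg); returns shift/0.3m, rotvec/0.5 in tool axes, and quality"
    from rig import sense
    st=st or sense(); q=st['ee_rot'];Rt=R.from_quat([q[1],q[2],q[3],q[0]]);M=Rt.as_matrix()
    cur=np.degrees(np.arctan2(M[1,2],M[0,2]))
    z=np.array([np.cos(np.radians(yaw)),np.sin(np.radians(yaw)),0]);x=np.array([0,0,-1.]);y=np.cross(z,x)
    Rd=R.from_matrix(np.c_[x,y,z]); rv=(Rt.inv()*Rd).as_rotvec()
    sh=M.T@(np.array(pos,float)-st['eef_pos'])/300
    print("cur yaw",cur.round(1),"pos",st['eef_pos'].round(1),"t",round(st['time_s'],2),"q",st['joints'].round(2),"x",M[:,0].round(3)); print("lin",sh.round(3),"rot",(rv/.5).round(3))
E
python3 - <<'E'
from h import *
t=load("top0");s=load("scene0")
rect(s,"bar",86,100,(400,135,450,200)); rect(t,"bar",86,100,(90,300,170,385))
rect(s,"proud",109,130,(240,200,300,240)); q=rect(s,"headm",80,100,(110,260,170,330))
rect(s,"homes",96,104,(300,180,400,250))
rect(s,"plate",79,85,(220,170,430,310));rect(s,"ledge",91,97,(300,220,410,280));rect(s,"board",9,15,(80,230,220,360));rect(s,"box",47,52,(380,130,470,210))
q=rect(t,"handle",50,75,(480,284,530,360)); print(np.degrees(np.arctan2(*np.linalg.svd(q[:,:2]-q[:,:2].mean(0))[2][0][::-1])))
q=rect(s,"handle",50,75,(80,240,130,290)); print(np.degrees(np.arctan2(*np.linalg.svd(q[:,:2]-q[:,:2].mean(0),full_matrices=False)[2][0][::-1])))
for u,v in [(322.5,340.5)]: pass
print("ticks/centre",onplane(t,[[80+208/4,290+120/4],[80+272/4,290+180/4],[80+182/4,290+212/4]],54).round(1))
print("white mark",onplane(t,[[80+208/4,290+182/4],[80+102/4,290+242/4],[80+235/4,290+178/4]],92).round(1))
cmd([463,385,200],24.5)
E
```

```text
bar 124 [466.8 381.   90.9] [array([464.9, 383.6]), array([18.3, 78.2]), np.float64(26.7)]
bar 310 [462.3 385.1  91.1] [array([463.1, 385.6]), array([17.4, 75.3]), np.float64(25.7)]
proud 104 [534.9 -95.6 114.9] [array([533.7, -95.2]), array([23.7, 25.4]), np.float64(7.7)]
headm 628 [ 563.  -381.3   83.8] [array([ 561.3, -381.1]), array([58.8, 58.9]), np.float64(37.1)]
homes 142 [576.2  65.2  98.2] [array([580.2,  68. ]), array([ 89.7, 175.9]), np.float64(69.7)]
plate 6631 [593.7   8.7  81.3] [array([656.2,  21.8]), array([346.8, 286.8]), np.float64(3.1)]
ledge 671 [673.5  19.6  93. ] [array([646.2,  21.5]), array([ 88.5, 199.8]), np.float64(3.0)]
board 3538 [ 526.7 -362.4   10.8] [array([ 509.1, -366.5]), array([239.7, 139.4]), np.float64(4.7)]
box 730 [475.5 373.5  49.5] [array([466.6, 382.2]), array([120.7, 134.3]), np.float64(78.1)]
handle 734 [ 460.4 -402.3   59.7] [array([ 462.2, -403.6]), array([134.9,  24.4]), np.float64(14.3)]
-165.4651768978876
handle 485 [ 458.6 -409.4   59.1] [array([ 455.3, -409.3]), array([120.8,  23.3]), np.float64(14.1)]
13.74898647839289
ticks/centre [[507.7 372.9  54. ]
 [474.3 339.5  54. ]
 [461.4 386.2  54. ]]
white mark [[473.6 358.2  92. ]
 [448.2 410.8  92. ]
 [474.5 344.8  92. ]]
cur yaw -72.7 pos [ 156.5 -500.9  230.8] t 0.1 q [-1.49  0.31  1.5   0.    1.33 -0.22] x [-0.     0.001 -1.   ]
lin [ 0.106  1.856 -2.514] rot [-3.391e+00 -1.000e-03 -2.000e-03]
```

```bash
python3 -m jog '[{"linear":[0,0.967,-0.715],"rotation":[-1,0,0],"grip":60},{"linear":[0,0.967,-0.715],"rotation":[-1,0,0],"grip":60},{"linear":[0,0.967,-0.715],"rotation":[-1,0,0],"grip":60},{"linear":[0,0.967,-0.715],"rotation":[-1,0,0],"grip":60},{"linear":[0,0.967,-0.715],"rotation":[-1,0,0],"grip":60},{"linear":[0,0.967,-0.715],"rotation":[-1,0,0],"grip":60},{"linear":[0,0.967,-0.715],"rotation":[-1,0,0],"grip":60},{"linear":[0,0.967,-0.715],"rotation":[-1,0,0],"grip":60},{"linear":[0,0.967,-0.715],"rotation":[-1,0,0],"grip":60}]'; python3 -c "
from h import *
cmd([420,60,230],10);cmd([464,384.6,160],26)"
```

```text
time_s: 0.85
eef_pos: [370.6, -206.7, 231.1]
ee_rot: [0.656, 0.265, 0.656, -0.264]
force: [0.1, -0.3, 0.6]
grip_width: 0.701
cur yaw -43.9 pos [ 370.6 -206.7  231.1] t 0.85 q [-0.79  0.09  1.77  0.    1.28 -0.02] x [ 0.     0.002 -1.   ]
lin [ 0.005  0.755 -0.498] rot [-1.882e+00 -1.000e-03 -3.000e-03]
cur yaw -43.9 pos [ 370.6 -206.7  231.1] t 0.85 q [-0.79  0.09  1.77  0.    1.28 -0.02] x [ 0.     0.002 -1.   ]
lin [ 0.24   1.636 -1.143] rot [-2.441 -0.    -0.004]
```

```bash
python3 -m jog '[{"linear":[0.03,1,-0.7],"rotation":[-1,0,0],"grip":60},{"linear":[0.03,1,-0.7],"rotation":[-1,0,0],"grip":60},{"linear":[0.03,1,-0.7],"rotation":[-1,0,0],"grip":60},{"linear":[0.03,1,-0.7],"rotation":[-1,0,0],"grip":60},{"linear":[0.03,1,-0.7],"rotation":[-1,0,0],"grip":60},{"linear":[0.03,1,-0.7],"rotation":[-1,0,0],"grip":60},{"linear":[0.03,1,-0.7],"rotation":[-1,0,0],"grip":60},{"linear":[0.03,1,-0.7],"rotation":[-1,0,0],"grip":60},{"linear":[0.03,1,-0.7],"rotation":[-1,0,0],"grip":60}]'; python3 -c "
from h import *
cmd([464,384.6,170],26)"
```

```text
time_s: 1.6
eef_pos: [427.0, 157.7, 222.6]
ee_rot: [0.701, 0.094, 0.701, -0.093]
force: [1.2, -0.9, 0.7]
grip_width: 0.701
cur yaw -15.2 pos [427.  157.7 222.6] t 1.6 q [0.09 0.17 1.71 0.   1.27 0.36] x [-0.     0.002 -1.   ]
lin [ 0.177  0.762 -0.08 ] rot [-1.439  0.    -0.004]
```

```bash
python3 -m jog '[{"linear":[0.17,0.76,-0.08],"rotation":[-1,0,0],"grip":50},{"linear":[0.17,0.76,-0.08],"rotation":[-1,0,0],"grip":50},{"linear":[0.17,0.76,-0.08],"rotation":[-1,0,0],"grip":50},{"linear":[0.17,0.76,-0.08],"rotation":[-1,0,0],"grip":50},{"linear":[0.17,0.76,-0.08],"rotation":[-1,0,0],"grip":50},{"linear":[0.17,0.76,-0.08],"rotation":[-1,0,0],"grip":50},{"linear":[0.17,0.76,-0.08],"rotation":[-1,0,0],"grip":50}]'; python3 -c "
from h import *
from rig import *
cmd([464,384.6,61.3],26)
c=calibration('wrist');p,d=capture('wrist');np.savez('w1.npz',p=p,d=d,**c);cv2.imwrite('pics/w1.png',p[:,:,::-1]);print(c['world_from_camera'][:3,3])
z=load('w1')
P=pts(z);m=(P[...,2]>87)&(P[...,2]<97)&(abs(P[...,0]-464)<60)&(abs(P[...,1]-385)<60)&(d>0)
q=P[m];print(len(q),q.mean(0),cv2.minAreaRect(q[:,:2].astype(np.float32)))
"
```

```text
time_s: 2.18
eef_pos: [462.6, 388.0, 169.3]
ee_rot: [0.701, -0.083, 0.703, 0.085]
force: [0.5, 0.1, 0.0]
grip_width: 0.587
cur yaw 13.7 pos [462.6 388.  169.3] t 2.18 q [0.5  0.54 1.33 0.   1.27 0.26] x [-0.003  0.001 -1.   ]
lin [ 0.36  -0.013  0.003] rot [-0.431 -0.005 -0.005]
[444.33782846 465.98143424 312.3395725 ]
3104 [460.95507603 387.32609862  91.91018406] ((461.75927734375, 384.9020080566406), (16.05009651184082, 75.82181549072266), 24.8282470703125)
```

View pics/w1.png

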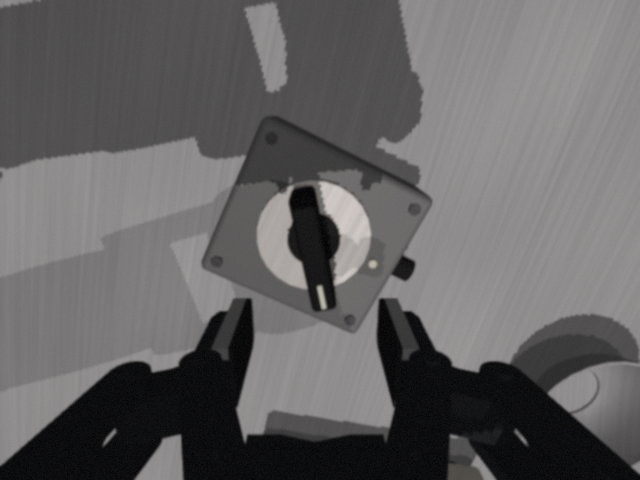

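```bash
python3 -m jog '[{"linear":[0.1,-0.011,0],"rotation":[-0.39,-0.005,-0.005],"grip":50},{"linear":[0.2,-0.011,0],"rotation":[-0.39,-0.005,-0.005],"grip":50},{"linear":[0.3,-0.011,0],"rotation":[-0.39,-0.005,-0.005],"grip":50},{"linear":[0.36,-0.011,0],"rotation":[-0.39,-0.005,-0.005],"grip":50},{"linear":[0.36,-0.011,0],"rotation":[-0.39,-0.005,-0.005],"grip":50},{"linear":[0.36,-0.011,0],"rotation":[-0.39,-0.005,-0.005],"grip":10},{"linear":[0.36,-0.011,0],"rotation":[-0.39,-0.005,-0.005],"grip":10},{"linear":[0.36,-0.011,0],"rotation":[-0.39,-0.005,-0.005],"grip":10},{"linear":[0.36,-0.011,0],"rotation":[-0.39,-0.005,-0.005],"grip":10},{"linear":[0.36,-0.011,0],"rotation":[-0.39,-0.005,-0.005],"grip":10},{"linear":[0.36,-0.011,0],"rotation":[-0.39,-0.005,-0.005],"grip":10}]' 50; python3 -c "
from h import *
from rig import *
cmd([463,384.9,61.3],77);s=sense();print(s['force'],s['wrist_torque'],s['grip_width']*85)"
```

```text
time_s: 3.15
eef_pos: [463.3, 382.4, 64.3]
ee_rot: [0.691, -0.152, 0.69, 0.151]
force: [-6.6, -5.4, 8.6]
grip_width: 0.178
cur yaw 24.8 pos [463.3 382.4  64.3] t 3.15 q [ 0.5   0.65  1.45 -0.    1.05  0.06] x [ 0.001 -0.001 -1.   ]
lin [0.01  0.008 0.003] rot [-1.823 -0.     0.003]
[-6.62629068 -5.38488457  8.60226899] [-0.78164796  0.91640604  0.06481485] 15.137844627989057
```

```bash
python3 -m jog '[{"linear":[0.005,0.004,0.001],"rotation":[-0.2,0,0],"grip":10},{"linear":[0.005,0.006,0.002],"rotation":[-0.4,0,0],"grip":10},{"linear":[0.005,0.006,0.002],"rotation":[-0.6,0,0],"grip":10},{"linear":[0.005,0.006,0.002],"rotation":[-0.8,0,0],"grip":10},{"linear":[0.005,0.006,0.002],"rotation":[-1,0,0],"grip":10},{"linear":[0.005,0.006,0.002],"rotation":[-1,0,0],"grip":10}]'; python3 -c "
from h import *
from rig import *
cmd([463,384.9,61.3],77);s=sense();print(s['force'],s['wrist_torque'],s['grip_width']*85)"
```

```text
time_s: 3.65
eef_pos: [463.9, 383.1, 64.3]
ee_rot: [0.631, -0.321, 0.63, 0.318]
force: [0.8, -8.5, 2.4]
grip_width: 0.176
cur yaw 53.7 pos [463.9 383.1  64.3] t 3.65 q [ 0.5   0.65  1.44 -0.    1.05 -0.44] x [ 0.003 -0.003 -1.   ]
lin [0.01  0.006 0.003] rot [-0.812 -0.002  0.008]
[ 0.83711541 -8.47252249  2.4377404 ] [-1.21940917 -0.09432645  0.07310883] 14.967317752897019
```

```bash
python3 -m jog '[{"linear":[0.005,0.002,0],"rotation":[-0.2,0,0.004],"grip":10},{"linear":[0.005,0.002,0],"rotation":[-0.4,0,0.008],"grip":10},{"linear":[0.005,0.002,0],"rotation":[-0.6,0,0.008],"grip":10},{"linear":[0.005,0.002,0],"rotation":[-0.74,0,0.008],"grip":10},{"linear":[0.005,0.002,0],"rotation":[-0.74,0,0.008],"grip":10}]'; python3 -c "
from h import *
from rig import *
cmd([463,384.9,61.3],77);s=sense();print(s['force'],s['wrist_torque'],s['grip_width']*85)"
```

```text
time_s: 4.07
eef_pos: [464.2, 383.7, 64.3]
ee_rot: [0.561, -0.431, 0.56, 0.43]
force: [0.9, -0.2, 1.4]
grip_width: 0.176
cur yaw 75.1 pos [464.2 383.7  64.3] t 4.07 q [ 0.5   0.65  1.44 -0.    1.05 -0.81] x [ 0.002  0.    -1.   ]
lin [0.01  0.005 0.003] rot [-0.067  0.002  0.004]
[ 0.90500457 -0.22486354  1.42404352] [ 0.09352593 -0.117733    0.16282702] 14.938822870646437
```

```bash
python3 -m jog '[{"linear":[0,0.002,0],"rotation":[-0.1,0,0],"grip":10},{"linear":[0,0.002,0],"rotation":[-0.14,0,0],"grip":10},{"linear":[0,0.002,0],"rotation":[-0.14,0,0],"grip":10}]'; python3 -c "
from h import *
from rig import *
cmd([463,384.9,61.3],77);s=sense();print(s['force'],s['wrist_torque'],s['grip_width']*85)"
```

```text
time_s: 4.32
eef_pos: [464.2, 383.8, 64.5]
ee_rot: [0.547, -0.45, 0.545, 0.449]
force: [4.7, 0.8, -9.4]
grip_width: 0.176
cur yaw 78.9 pos [464.2 383.8  64.5] t 4.32 q [ 0.5   0.65  1.44 -0.    1.05 -0.88] x [ 0.003  0.001 -1.   ]
lin [0.011 0.005 0.003] rot [0.066 0.003 0.005]
[ 4.69061259  0.80768955 -9.35236885] [ 0.30856429 -0.78397562 -0.79592206] 14.936326597728591
```

```bash
python3 -m jog '[{"linear":[0,0.002,0],"rotation":[0,0,0],"grip":50},{"linear":[0,0.002,0],"rotation":[0,0,0],"grip":50},{"linear":[0,0.002,0],"rotation":[0,0,0],"grip":50},{"linear":[-0.1,0.002,0],"rotation":[0,0,0],"grip":50},{"linear":[-0.25,0.002,0],"rotation":[0,0,0],"grip":50},{"linear":[-0.4,0.002,0],"rotation":[0,0,0],"grip":50},{"linear":[-0.5,0.002,0],"rotation":[0,0,0],"grip":50},{"linear":[-0.5,0.002,0],"rotation":[0,0,0],"grip":50}]'; python3 -c "
from h import *
from rig import *
cmd([463,384.9,61.3],77)
c=calibration('wrist');p,d=capture('wrist');np.savez('w2.npz',p=p,d=d,**c);cv2.imwrite('pics/w2.png',p[:,:,::-1]);print(c['world_from_camera'][:3,3])
z=load('w2')
P=pts(z);m=(P[...,2]>87)&(P[...,2]<97)&(abs(P[...,0]-464)<50)&(abs(P[...,1]-385)<50)&(d>0)
q=P[m];print(len(q),q.mean(0),cv2.minAreaRect(q[:,:2].astype(np.float32)))
m=(P[...,2]>46)&(P[...,2]<52)&(abs(P[...,0]-464)<90)&(abs(P[...,1]-385)<90)&(d>0)
q=P[m];print(len(q),q.mean(0),cv2.minAreaRect(q[:,:2].astype(np.float32)))
"
```

```text
time_s: 4.98
eef_pos: [465.1, 385.1, 223.2]
ee_rot: [0.552, -0.451, 0.54, 0.448]
force: [0.3, 1.5, 0.5]
grip_width: 0.586
cur yaw 78.9 pos [465.1 385.1 223.2] t 4.98 q [ 0.5   0.48  1.27 -0.    1.37 -0.88] x [ 0.015  0.008 -1.   ]
lin [ 0.539  0.014 -0.008] rot [0.066 0.021 0.026]
[384.79299834 400.0583864  364.94774867]
2171 [459.38032349 384.88599953  91.83773062] ((461.5408630371094, 384.6604309082031), (15.852303504943848, 75.42250061035156), 78.19384002685547)
13789 [453.84187114 386.17022833  49.97115526] ((461.30572509765625, 384.4401550292969), (119.65164184570312, 129.31436157226562), 77.52735900878906)
```

View pics/w2.png

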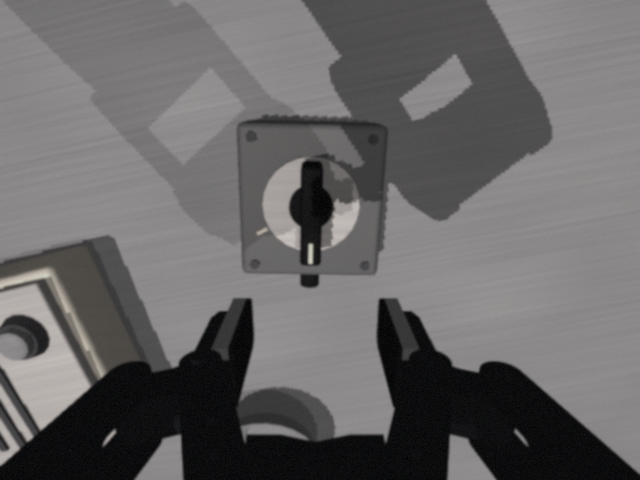

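The handle now lies along the box's axis (78.2° against 77.5°), and its mark points at the off side, so the isolator is off. Next is the mallet.

```bash
python3 -m jog '[{"linear":[0,-0.1,-0.95],"rotation":[1,0.02,0.02],"grip":60},{"linear":[0,-0.1,-0.95],"rotation":[1,0.02,0.02],"grip":60},{"linear":[0,-0.1,-0.95],"rotation":[1,0.02,0.02],"grip":60},{"linear":[0,-0.1,-0.95],"rotation":[1,0.02,0.02],"grip":60},{"linear":[0,-0.1,-0.95],"rotation":[1,0.02,0.02],"grip":60},{"linear":[0,-0.1,-0.95],"rotation":[1,0.02,0.02],"grip":60},{"linear":[0,-0.1,-0.95],"rotation":[1,0.02,0.02],"grip":60}]'; python3 -c "
from h import *
cmd([455,-180,230],-7)"
```

```text
time_s: 5.62
eef_pos: [437.5, 97.1, 216.5]
ee_rot: [0.639, -0.299, 0.642, 0.301]
force: [0.9, -0.6, 0.3]
grip_width: 0.706
cur yaw 50.2 pos [437.5  97.1 216.5] t 5.62 q [-0.04  0.16  1.73  0.    1.25 -0.92] x [-0.004  0.    -1.   ]
lin [-0.045 -0.636 -0.672] rot [ 1.997 -0.008 -0.004]
```

```bash
python3 -m jog '[{"linear":[-0.04,-0.64,-0.67],"rotation":[1,0,0],"grip":60},{"linear":[-0.04,-0.64,-0.67],"rotation":[1,0,0],"grip":60},{"linear":[-0.04,-0.64,-0.67],"rotation":[1,0,0],"grip":60},{"linear":[-0.04,-0.64,-0.67],"rotation":[1,0,0],"grip":60},{"linear":[-0.04,-0.64,-0.67],"rotation":[1,0,0],"grip":60},{"linear":[-0.04,-0.64,-0.67],"rotation":[1,0,0],"grip":60},{"linear":[-0.04,-0.64,-0.67],"rotation":[1,0,0],"grip":60}]'; python3 -c "
from h import *
cmd([490,-390,200],-35.5)"
```

```text
time_s: 6.2
eef_pos: [455.7, -183.1, 227.6]
ee_rot: [0.693, -0.131, 0.697, 0.132]
force: [-0.3, 0.5, -0.7]
grip_width: 0.706
cur yaw 21.4 pos [ 455.7 -183.1  227.6] t 6.2 q [-0.62  0.24  1.6  -0.    1.3  -0.99] x [-0.006  0.001 -1.   ]
lin [ 0.091 -0.684 -0.145] rot [ 1.988 -0.012  0.   ]
```

```bash
python3 -m jog '[{"linear":[0.06,-0.68,-0.14],"rotation":[1,-0.01,0],"grip":60},{"linear":[0.06,-0.68,-0.14],"rotation":[1,-0.01,0],"grip":60},{"linear":[0.06,-0.68,-0.14],"rotation":[1,-0.01,0],"grip":60},{"linear":[0.06,-0.68,-0.14],"rotation":[1,-0.01,0],"grip":60},{"linear":[0.06,-0.68,-0.14],"rotation":[1,-0.01,0],"grip":60},{"linear":[0.06,-0.68,-0.14],"rotation":[1,-0.01,0],"grip":60}]'; python3 -m jog '[{"linear":[0,0,0],"rotation":[0.25,0,0],"grip":60},{"linear":[0,0,0],"rotation":[0.5,0,0],"grip":60},{"linear":[0,0,0],"rotation":[0.75,0,0],"grip":60},{"linear":[0,0,0],"rotation":[1,0,0],"grip":60}]';python3 -c "
from h import *
cmd([505,-393,200],-76)"
```

```text
time_s: 6.7
eef_pos: [489.8, -393.5, 205.6]
ee_rot: [0.704, 0.047, 0.707, -0.045]
force: [-0.1, 0.9, -0.0]
grip_width: 0.702
time_s: 7.03
eef_pos: [489.6, -392.9, 204.4]
ee_rot: [0.67, 0.221, 0.674, -0.219]
force: [0.7, 0.1, 0.7]
grip_width: 0.7
cur yaw -36.2 pos [ 489.6 -392.9  204.4] t 7.03 q [-0.86  0.57  1.19 -0.    1.39 -0.23] x [-0.005  0.005 -1.   ]
lin [0.014 0.03  0.042] rot [ 1.389 -0.014  0.003]
```

```bash
python3 -m jog '[{"linear":[0,0.03,0.04],"rotation":[0.25,0,0],"grip":60},{"linear":[0,0.03,0.04],"rotation":[0.5,0,0],"grip":60},{"linear":[0,0.03,0.04],"rotation":[0.75,-0.01,0],"grip":60},{"linear":[0,0.03,0.04],"rotation":[1,-0.01,0],"grip":60},{"linear":[0,0.03,0.04],"rotation":[1,-0.01,0],"grip":60}]';python3 -c "
from h import *
from rig import *
cmd([505,-393,200],-76)
c=calibration('wrist');p,d=capture('wrist');np.savez('w3.npz',p=p,d=d,**c);cv2.imwrite('pics/w3.png',p[:,:,::-1])
z=load('w3');P=pts(z);X=P[...,0];Y=P[...,1];Z=P[...,2]
def f(n,m):
  q=P[m&(d>0)]
  if len(q)<5: print(n,0);return
  c=q[:,:2].mean(0);v=np.linalg.svd(q[:,:2]-c,full_matrices=False)[2][0]
  print(n,len(q),q.mean(0).round(1),cv2.minAreaRect(q[:,:2].astype(np.float32)),np.degrees(np.arctan2(v[1],v[0])))
f('head',(Z>82)&(Z<92)&(abs(X-560)<60)&(abs(Y+380)<60))
f('handle',(Z>55)&(Z<70)&(X>380)&(X<520)&(abs(Y+400)<60))
f('board',(Z>8)&(Z<16)&(abs(X-505)<160)&(abs(Y+365)<100))
"
```

```text
time_s: 7.45
eef_pos: [504.4, -392.1, 203.3]
ee_rot: [0.595, 0.381, 0.597, -0.38]
force: [-0.2, -0.1, 0.3]
grip_width: 0.702
cur yaw -65.1 pos [ 504.4 -392.1  203.3] t 7.45 q [-0.84  0.59  1.15 -0.    1.4   0.29] x [-0.003  0.002 -1.   ]
lin [0.011 0.001 0.004] rot [ 0.38  -0.006  0.005]
head 6571 [ 558.8 -379.5   86.2] ((558.1203002929688, -380.0740051269531), (58.77151870727539, 59.403690338134766), 24.919017791748047) 170.49834113885854
handle 4062 [ 462.4 -404.5   62. ] ((459.20904541015625, -405.6413879394531), (130.14401245117188, 22.023052215576172), 14.555278778076172) -165.18377566161374
board 33181 [ 515.8 -353.7   12.2] ((504.40814208984375, -365.45147705078125), (239.40902709960938, 140.05624389648438), 4.154516220092773) -177.96537068169354
```

View pics/w3.png

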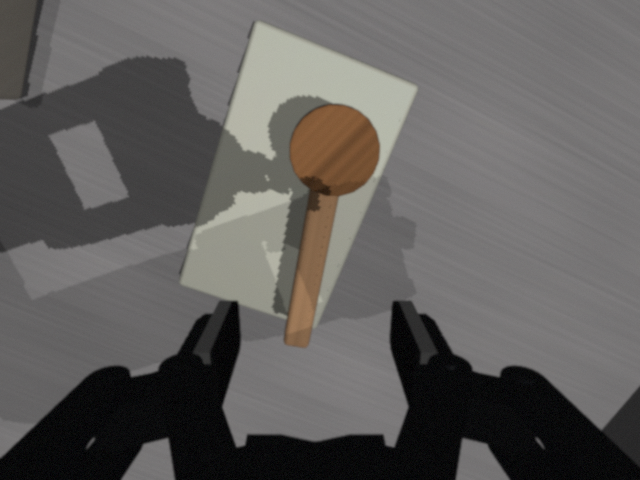

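The wrist view shows the mallet head at pixel (335,150), which is world (558.8,-379.8). Its handle lies at 14.6°. I'll descend and grip.

```bash
python3 -m jog '[{"linear":[0.12,0.001,0.006],"rotation":[0.2,-0.006,0.005],"grip":60},{"linear":[0.24,0.001,0.006],"rotation":[0.36,-0.006,0.005],"grip":60},{"linear":[0.36,0.001,0.006],"rotation":[0.36,-0.006,0.005],"grip":60},{"linear":[0.47,0.001,0.006],"rotation":[0.36,-0.006,0.005],"grip":60},{"linear":[0.54,0.001,0.006],"rotation":[0.36,-0.006,0.005],"grip":60},{"linear":[0.575,0.001,0.006],"rotation":[0.36,-0.006,0.005],"grip":60},{"linear":[0.575,0.001,0.006],"rotation":[0.36,-0.006,0.005],"grip":60}]'; python3 -c "
from h import *
from rig import *
cmd([505.6,-393.7,30.3],-75.4);s=sense();print(s['force'],s['wrist_torque'],s['grip_width']*85)"
```

```text
time_s: 8.08
eef_pos: [504.0, -392.3, 28.5]
ee_rot: [0.56, 0.431, 0.563, -0.43]
force: [-0.3, 0.1, 0.3]
grip_width: 0.705
cur yaw -74.9 pos [ 504.  -392.3   28.5] t 8.08 q [-0.84  0.77  1.33  0.    1.05  0.46] x [-0.003  0.004 -1.   ]
lin [-0.006  0.004  0.006] rot [ 0.016 -0.008  0.003]
[-0.30944146  0.06525639  0.31677584] [0.04373674 0.00979888 0.0170772 ] 59.92898596258621
```

```bash
python3 -m jog '[{"linear":[-0.006,0.004,0.006],"rotation":[0.016,-0.008,0.003],"grip":60},{"linear":[-0.006,0.004,0.006],"rotation":[0.016,-0.008,0.003],"grip":15},{"linear":[-0.006,0.004,0.006],"rotation":[0.016,-0.008,0.003],"grip":15},{"linear":[-0.006,0.004,0.006],"rotation":[0.016,-0.008,0.003],"grip":15},{"linear":[-0.006,0.004,0.006],"rotation":[0.016,-0.008,0.003],"grip":15},{"linear":[-0.006,0.004,0.006],"rotation":[0.016,-0.008,0.003],"grip":15},{"linear":[-0.006,0.004,0.006],"rotation":[0.016,-0.008,0.003],"grip":15}]' 110; python3 -c "
from h import *
from rig import *
cmd([505.6,-393.7,30.3],-75.4);s=sense();print(s['force'],s['wrist_torque'],s['grip_width']*85)"
```

```text
time_s: 8.67
eef_pos: [506.1, -394.3, 31.7]
ee_rot: [0.56, 0.432, 0.559, -0.432]
force: [-1.1, 0.4, 6.4]
grip_width: 0.239
cur yaw -75.4 pos [ 506.1 -394.3   31.7] t 8.67 q [-0.84  0.77  1.32 -0.    1.05  0.47] x [ 0.001 -0.002 -1.   ]
lin [ 0.005 -0.001 -0.002] rot [ 0.001  0.004 -0.002]
[-1.10204541  0.43374897  6.43932029] [0.19722276 0.10929745 0.04170797] 20.347452508413305
```

```bash
python3 -m jog '[{"linear":[-0.06,0,0],"rotation":[0,0,0],"grip":15},{"linear":[-0.16,0,0],"rotation":[0,0,0],"grip":15},{"linear":[-0.28,0,0],"rotation":[0,0,0],"grip":15},{"linear":[-0.4,0,0],"rotation":[0,0,0],"grip":15},{"linear":[-0.5,0,0],"rotation":[0,0,0],"grip":15},{"linear":[-0.56,0,0],"rotation":[0,0,0],"grip":15},{"linear":[-0.56,0.02,-0.1],"rotation":[0,0,0],"grip":15},{"linear":[-0.56,0.04,-0.22],"rotation":[0,0,0],"grip":15},{"linear":[-0.56,0.06,-0.35],"rotation":[0,0,0],"grip":15},{"linear":[-0.56,0.08,-0.48],"rotation":[0,0,0],"grip":15},{"linear":[-0.56,0.1,-0.61],"rotation":[0,0,0],"grip":15},{"linear":[-0.56,0.12,-0.74],"rotation":[0,0,0],"grip":15},{"linear":[-0.56,0.14,-0.85],"rotation":[0,0,0],"grip":15},{"linear":[-0.56,0.15,-0.92],"rotation":[0,0,0],"grip":15},{"linear":[-0.56,0.153,-0.945],"rotation":[0,0,0],"grip":15},{"linear":[-0.56,0.153,-0.945],"rotation":[0,0,0],"grip":15}]'; python3 -c "
from h import *
from rig import *
cmd([479,-108,170],-75.4);s=sense();print(s['force'],s['wrist_torque'],s['grip_width']*85)
for n in('scene','top','wrist'):
  c=calibration(n);p,d=capture(n);np.savez(n+'4.npz',p=p,d=d,**c);cv2.imwrite('pics/'+n+'4.png',p[:,:,::-1])
"
```

```text
time_s: 10.0
eef_pos: [478.5, -106.8, 199.4]
ee_rot: [0.561, 0.431, 0.559, -0.432]
force: [2.0, -0.4, -3.5]
grip_width: 0.238
cur yaw -75.3 pos [ 478.5 -106.8  199.4] t 10.0 q [-0.46  0.26  1.65 -0.    1.23  0.85] x [ 0.001 -0.002 -1.   ]
lin [0.098 0.001 0.004] rot [ 0.005  0.003 -0.001]
[ 1.97779925 -0.445391   -3.49298465] [-0.04245705  0.1010638  -0.03125136] 20.243917573964563
```

View pics/scene4.png

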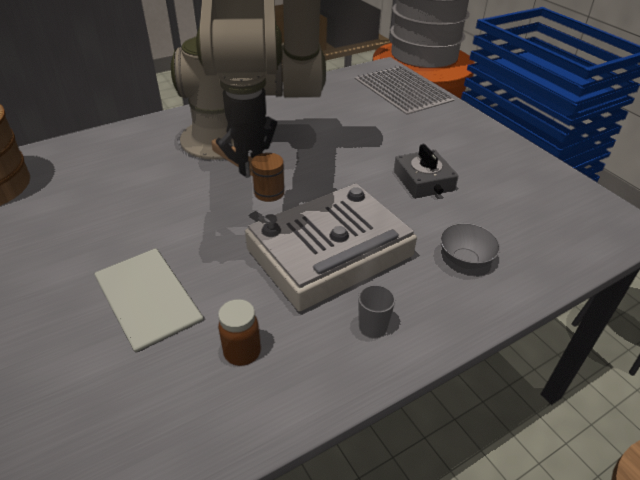

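View pics/wrist4.png

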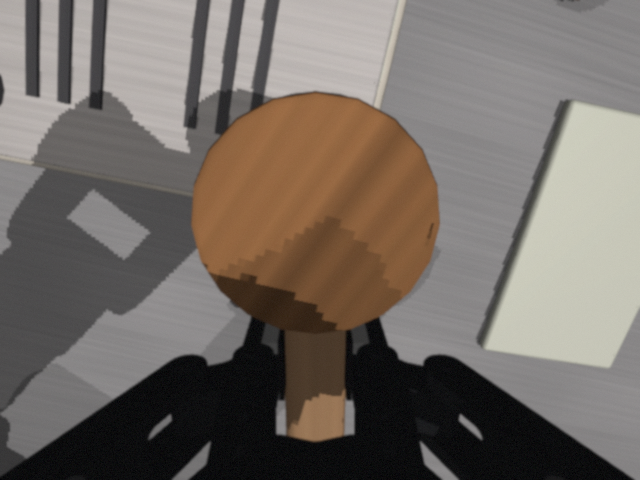

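Run:
```python
from h import *
z=load('wrist4');P=pts(z);m=np.zeros((480,640),bool);m[90:330,190:440]=1;m&=(P[...,2]>230)&(P[...,2]<280)&(z['d']>0)
q=P[m];print(len(q),cv2.minAreaRect(q[:,:2].astype(np.float32)),np.percentile(q[:,2],[1,50,99]))
A=np.c_[q[:,:2]-q[:,:2].mean(0),np.ones(len(q))];print('slope',np.linalg.lstsq(A,q[:,2],rcond=None)[0])
for n,b in(('scene4',(240,140,300,240)),('top4',(330,230,400,320))):
    rect(load(n),n+' headtop',225,275,b)
for n,b in(('scene4',(240,205,300,240)),('top4',(330,230,400,320))):
    try: rect(load(n),n+' pin',109,130,b)
    except Exception as e: print(e)
# home pins, top0
for n,bs in(('top0',[(235,290,262,320),(282,240,310,272)]),('scene0',[(340,180,372,205),(325,220,355,245)])):
    for b in bs: rect(load(n),n+' home',95,106,b)
```

```text
46692 ((531.589599609375, -94.37617492675781), (58.77373504638672, 59.67345428466797), 13.87010383605957) [252.09038101 253.65522825 255.05299965]
slope [-4.30271049e-03 -3.59243979e-03  2.53635159e+02]
scene4 headtop 1272 [ 522.5 -100.1  247.8] [array([512.1, -98.4]), array([ 71.7, 104.9]), np.float64(84.5)]
top4 headtop 6 [463.8 -69.6 263.1] [array([463.8, -69.2]), array([3.7, 4.9]), np.float64(19.6)]
scene4 pin 103 [535.1 -95.7 115.2] [array([532.7, -94.3]), array([24.5, 24.7]), np.float64(61.8)]
top4 pin 0 [nan nan nan] [array([0., 0.]), array([0., 0.]), np.float64(0.0)]
top0 home 133 [517.9 126.2  98.9] [array([517.3, 125.9]), array([24., 26.]), np.float64(87.4)]
top0 home 121 [613.8  23.6  98.9] [array([613.5,  24. ]), array([24. , 27.1]), np.float64(38.0)]
scene0 home 66 [522.5 123.7  98.3] [array([521.9, 123.2]), array([23.9, 22.7]), np.float64(16.7)]
scene0 home 87 [617.   19.1  97.9] [array([616.6,  19.7]), array([25. , 22.2]), np.float64(71.3)]h.py:20: RuntimeWarning: Mean of empty slice.
  q=P[m]; r=cv2.minAreaRect(q[:,:2].astype(np.float32)); print(n,len(q),q.mean(0).round(1),[np.round(x,1) for x in r]); return q
  ret = um.true_divide(
```

```bash
python3 -m jog '[{"linear":[0.125,0,0],"rotation":[0,0,0],"grip":15},{"linear":[0.255,0,0],"rotation":[0,0,0],"grip":15},{"linear":[0.15,0,0],"rotation":[0,0,0],"grip":15},{"linear":[0.05,0,0],"rotation":[0,0,0],"grip":15},{"linear":[0,0,0],"rotation":[0,0,0],"grip":15},{"linear":[0,0,0],"rotation":[0,0,0],"grip":15}]'
cat > chk.py <<'E'
from h import *
from rig import *
import sys
k=sys.argv[1]
cmd([478.5,-107,199.4],-75.4);s=sense();print(s['force'],s['wrist_torque'],s['grip_width']*85)
for n in('scene','wrist'):
  c=calibration(n);p,d=capture(n);np.savez(n+k+'.npz',p=p,d=d,**c);cv2.imwrite('pics/'+n+k+'.png',p[:,:,::-1])
z=load('wrist'+k);P=pts(z);m=np.zeros((480,640),bool);m[90:330,190:440]=1;m&=(P[...,2]>215)&(P[...,2]<290)&(z['d']>0)
q=P[m];print(len(q),cv2.minAreaRect(q[:,:2].astype(np.float32)),np.percentile(q[:,2],[1,50,99]))
A=np.c_[q[:,:2]-q[:,:2].mean(0),np.ones(len(q))];print('slope',np.linalg.lstsq(A,q[:,2],rcond=None)[0])
z=load('scene'+k);P=pts(z);q=P[200:240,255:285];m=(np.hypot(q[...,0]-533,q[...,1]+95)<9)&(q[...,2]>90)&(q[...,2]<135);print('pin z',np.sum(m),np.median(q[m][:,2]))
E
python3 chk.py 5; python3 -c "
from h import *
z=load('scene4');P=pts(z);q=P[200:240,255:285];m=(np.hypot(q[...,0]-533,q[...,1]+95)<9)&(q[...,2]>90)&(q[...,2]<135);print('before pin z',np.sum(m),np.median(q[m][:,2]))
a=z['p'];b=load('scene5')['p']
f=lambda p:cv2.resize(p[130:260,220:300,::-1],None,fx=4.5,fy=4.5)
cv2.imwrite('pics/cmp5.png',np.hstack([f(a),f(b)]))"
```

```text
time_s: 10.65
eef_pos: [480.3, -111.2, 202.0]
ee_rot: [0.562, 0.433, 0.556, -0.433]
force: [0.5, -0.3, -3.7]
grip_width: 0.243
cur yaw -75.5 pos [ 480.3 -111.2  202. ] t 10.65 q [-0.46  0.26  1.64 -0.    1.23  0.85] x [ 0.007 -0.005 -1.   ]
lin [ 0.009 -0.002 -0.015] rot [-0.005  0.013 -0.01 ]
[ 0.51825402 -0.28370083 -3.70058444] [-0.09879477  0.13523543 -0.03697587] 20.648400214129165
47460 ((522.47119140625, -98.61959075927734), (77.54721069335938, 58.985050201416016), 14.194053649902344) [254.05453116 256.09320431 257.77629656]
slope [4.57518689e-02 5.78973904e-03 2.55930723e+02]
pin z 44 98.3430639245467
before pin z 80 114.77440044347122
```

View pics/cmp5.png

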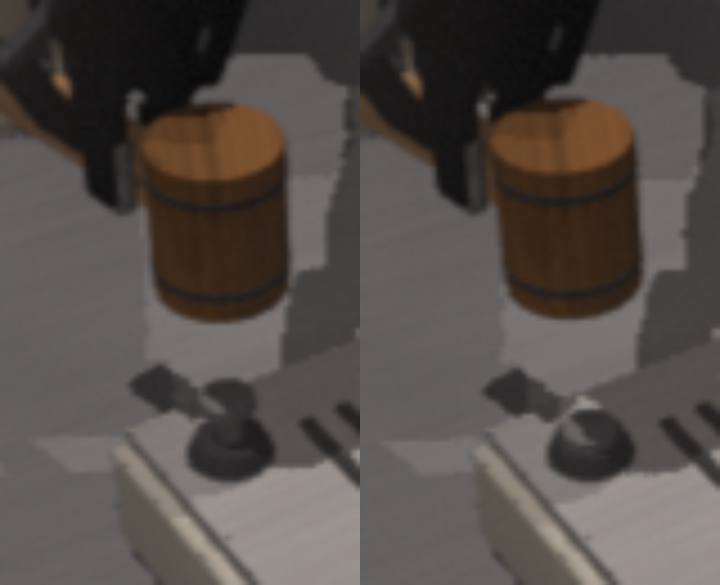

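```bash
python3 -c "
from h import *
for k in ('0','4','5'):
  z=load('scene'+k);P=pts(z)
  for c,b in (((533,-95),(200,245,250,295)),((521.9,123.2),(180,205,335,375)),((616.6,19.7),(215,250,320,360))):
    q=P[b[0]:b[1],b[2]:b[3]];m=(np.hypot(q[...,0]-c[0],q[...,1]-c[1])<9)&(q[...,2]>90)&(q[...,2]<135);print(k,c,m.sum(),np.median(q[m][:,2]).round(2),q[m][:,2].mean().round(2),q[m][:,2].std().round(2))
z=load('wrist5');P=pts(z);m=np.zeros((480,640),bool);m[60:330,190:440]=1;m&=(P[...,2]>248)&(P[...,2]<265)&(z['d']>0)
n,l=cv2.connectedComponents(cv2.erode(m.astype(np.uint8),np.ones((9,9))));m=l==l[200,320];q=P[m];print(cv2.minAreaRect(q[:,:2].astype(np.float32)))
A=np.c_[q[:,:2]-q[:,:2].mean(0),np.ones(len(q))];print('slope',np.linalg.lstsq(A,q[:,2],rcond=None)[0])
"
```

```text
0 (533, -95) 76 113.95 105.99 11.1
0 (521.9, 123.2) 32 98.21 97.87 1.99
0 (616.6, 19.7) 37 98.52 98.46 1.31
4 (533, -95) 80 114.77 106.74 10.95
4 (521.9, 123.2) 42 97.97 97.61 2.39
4 (616.6, 19.7) 43 98.78 98.62 1.07
5 (533, -95) 44 98.34 98.35 1.24
5 (521.9, 123.2) 35 97.77 97.84 2.2
5 (616.6, 19.7) 40 98.35 98.26 1.76
((402.9068603515625, -143.024169921875), (503.2308349609375, 764.4037475585938), 13.644789695739746)
slope [ 0.23519038  0.1490814  91.43101216]
```

View pics/wrist5.png

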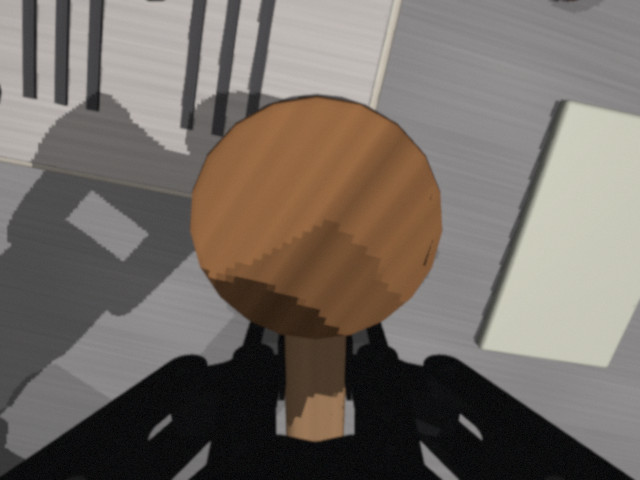

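```bash
python3 -m jog '[{"linear":[0,-0.02,0.12],"rotation":[0,0.013,-0.01],"grip":15},{"linear":[0,-0.04,0.25],"rotation":[0,0.013,-0.01],"grip":15},{"linear":[0,-0.06,0.35],"rotation":[0,0.013,-0.01],"grip":15},{"linear":[0,-0.06,0.39],"rotation":[0,0.013,-0.01],"grip":15},{"linear":[0,-0.06,0.39],"rotation":[0,0.013,-0.01],"grip":15},{"linear":[0,-0.06,0.39],"rotation":[0,0.013,-0.01],"grip":15}]'; python3 chk.py 6; python3 -c "
from h import *
for k in ('scene6','wrist6'):
  z=load(k);P=pts(z)
  for c in ((531.7,-94),(520,124.5),(615,22)):
    q=P;m=(np.hypot(q[...,0]-c[0],q[...,1]-c[1])<8)&(q[...,2]>90)&(q[...,2]<135);print(k,c,m.sum(),np.median(q[m][:,2]).round(2),q[m][:,2].std().round(2),q[m].mean(0).round(1))
  m=(abs(P[...,0]-560)<12)&(abs(P[...,1]+60)<12);print('plate',np.median(P[m][:,2]))
"
```

```text
time_s: 11.25
eef_pos: [490.0, -227.7, 197.2]
ee_rot: [0.556, 0.433, 0.562, -0.433]
force: [0.1, 0.4, -3.1]
grip_width: 0.238
cur yaw -75.6 pos [ 490.  -227.7  197.2] t 11.25 q [-0.65  0.38  1.5  -0.    1.28  0.67] x [-0.008  0.005 -1.   ]
lin [-0.005  0.063 -0.399] rot [-0.006 -0.014  0.013]
[ 0.14732541  0.42895461 -3.0840424 ] [-0.03879029  0.08409352  0.02931767] 20.210066020453304
47495 ((533.7379760742188, -215.46072387695312), (77.45899963378906, 59.0508918762207), 14.609082221984863) [251.40846925 253.33514699 254.93845621]
slope [3.51466393e-02 1.38590400e-02 2.53175418e+02]
pin z 42 98.13967921470339
scene6 (531.7, -94) 32 98.14 1.47 [532.2 -93.9  98.5]
scene6 (520, 124.5) 25 98.81 2.14 [519.7 124.2  98.4]
scene6 (615, 22) 28 99.15 1.08 [615.8  22.2  98.9]
plate 81.52894640809893
wrist6 (531.7, -94) 577 100.15 0.71 [531.8 -94.  100.2]
wrist6 (520, 124.5) 0 nan nan [nan nan nan]
wrist6 (615, 22) 0 nan nan [nan nan nan]
plate 82.65411553402382
  return _methods._mean(a, axis=axis, dtype=dtype,
  ret = ret.dtype.type(ret / rcount)
  ret = _var(a, axis=axis, dtype=dtype, out=out, ddof=ddof,
  arrmean = um.true_divide(arrmean, div, out=arrmean,
  ret = ret.dtype.type(ret / rcount)
<string>:6: RuntimeWarning: Mean of empty slice.
  ret = um.true_divide(
```

View pics/wrist6.png

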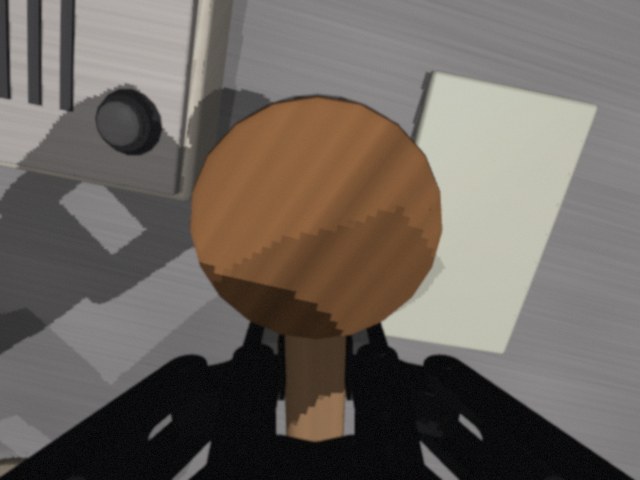

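View pics/scene6.png

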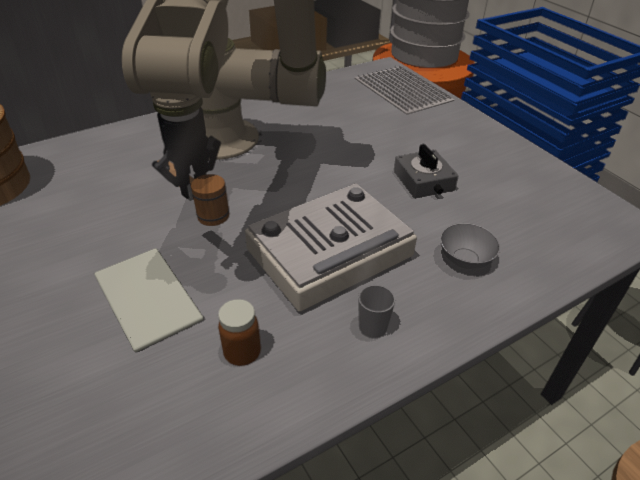

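The pin head now reads 100.15 mm in the wrist view and matches the two home heads in the scene view, so it is home. The mallet pitched up about 0.04 rad in the grip, so I'll level it while carrying it back.

```bash
python3 -m jog '[{"linear":[0,-0.02,0.12],"rotation":[0,0,-0.03],"grip":15},{"linear":[0,-0.04,0.25],"rotation":[0,0,-0.06],"grip":15},{"linear":[0,-0.06,0.37],"rotation":[0,0,-0.08],"grip":15},{"linear":[0,-0.08,0.48],"rotation":[0,0,-0.08],"grip":15},{"linear":[0,-0.086,0.55],"rotation":[0,0,-0.08],"grip":15},{"linear":[0.08,-0.086,0.55],"rotation":[0,0,-0.08],"grip":15},{"linear":[0.18,-0.086,0.55],"rotation":[0,0,-0.08],"grip":15},{"linear":[0.28,-0.086,0.55],"rotation":[0,0,-0.08],"grip":15},{"linear":[0.38,-0.086,0.55],"rotation":[0,0,-0.08],"grip":15},{"linear":[0.45,-0.086,0.55],"rotation":[0,0,-0.08],"grip":15},{"linear":[0.48,-0.086,0.55],"rotation":[0,0,-0.08],"grip":15},{"linear":[0.48,-0.086,0.55],"rotation":[0,0,-0.08],"grip":15}]'; python3 -c "
from h import *
from rig import *
cmd([506.1,-394.3,31.7],-75.4);s=sense();print(s['force'],s['wrist_torque'],s['grip_width']*85)
c=calibration('wrist');p,d=capture('wrist');np.savez('w7.npz',p=p,d=d,**c)
z=load('w7');P=pts(z);zm=s['eef_pos'][2]+55
m=np.zeros((480,640),bool);m[80:330,180:450]=1;m&=abs(P[...,2]-zm)<9
m&=(abs(P[...,0]-559)<22)&(abs(P[...,1]+380)<22);q=P[m];A=np.c_[q[:,:2]-q[:,:2].mean(0),np.ones(len(q))];print(m.sum(),q.mean(0),'slope',np.linalg.lstsq(A,q[:,2],rcond=None)[0])
"
```

```text
time_s: 12.35
eef_pos: [505.4, -390.5, 51.2]
ee_rot: [0.546, 0.421, 0.572, -0.443]
force: [0.2, -0.4, -3.3]
grip_width: 0.239
cur yaw -75.4 pos [ 505.4 -390.5   51.2] t 12.35 q [-0.83  0.76  1.29 -0.04  1.13  0.51] x [-0.048 -0.003 -0.999]
lin [0.065 0.002 0.013] rot [ 0.001 -0.019  0.095]
[ 0.2221097  -0.41261722 -3.33734483] [-0.01266417  0.02897103  0.00390459] 20.321337289977446
33003 [ 560.74065203 -379.10239414  104.58384835] slope [-2.42761968e-02  3.11561381e-03  1.04583848e+02]
```

```bash
python3 -m jog '[{"linear":[0.02,0.002,0.013],"rotation":[0,-0.01,0.04],"grip":15},{"linear":[0.04,0.002,0.013],"rotation":[0,-0.01,0.04],"grip":15},{"linear":[0.055,0.002,0.013],"rotation":[0,-0.01,0.04],"grip":15},{"linear":[0.063,0.002,0.013],"rotation":[0,-0.01,0.04],"grip":15},{"linear":[0.066,0.002,0.013],"rotation":[0,-0.01,0.04],"grip":15},{"linear":[0.066,0.002,0.013],"rotation":[0,-0.01,0.04],"grip":15}]'; python3 -c "
from h import *
from rig import *
cmd([506.1,-394.3,31.7],-75.4);s=sense();print(s['force'],s['wrist_torque'],s['grip_width']*85)
c=calibration('wrist');p,d=capture('wrist');np.savez('w8.npz',p=p,d=d,**c);cv2.imwrite('pics/w8.png',p[:,:,::-1])
z=load('w8');P=pts(z);zm=s['eef_pos'][2]+55
m=np.zeros((480,640),bool);m[80:330,180:450]=1;m&=abs(P[...,2]-zm)<9
m&=(abs(P[...,0]-559)<22)&(abs(P[...,1]+380)<22);q=P[m];A=np.c_[q[:,:2]-q[:,:2].mean(0),np.ones(len(q))];print(m.sum(),q.mean(0),'slope',np.linalg.lstsq(A,q[:,2],rcond=None)[0])
"
```

```text
time_s: 12.9
eef_pos: [506.8, -395.2, 33.5]
ee_rot: [0.553, 0.425, 0.566, -0.439]
force: [0.8, 0.4, -3.6]
grip_width: 0.24
cur yaw -75.4 pos [ 506.8 -395.2   33.5] t 12.9 q [-0.84  0.78  1.3  -0.03  1.08  0.49] x [-0.025 -0.005 -1.   ]
lin [ 0.006 -0.001 -0.003] rot [ 0.    -0.003  0.052]
[ 0.76975352  0.39387266 -3.55265555] [ 0.03914002  0.07665371 -0.026954  ] 20.434351602506233
33726 [ 560.78496706 -379.67104872   88.15892807] slope [-1.35443736e-03  1.36829439e-04  8.81589281e+01]
```

```bash
python3 -m jog '[{"linear":[0.005,0,-0.002],"rotation":[0,0,0],"grip":15},{"linear":[0.009,0,-0.002],"rotation":[0,0,0],"grip":15},{"linear":[0.009,0,-0.002],"rotation":[0,0,0],"grip":15}]'; python3 -c "
from rig import *
s=sense();print(s['force'],s['eef_pos'])"
```

```text
time_s: 13.2
eef_pos: [506.8, -394.7, 31.6]
ee_rot: [0.554, 0.425, 0.565, -0.439]
force: [-1.6, 1.1, 1.9]
grip_width: 0.24
[-1.55174569  1.13720055  1.87848847] [ 506.76802313 -394.739357     31.59362144]
```

In contact, since the force went from -3.6 to +1.9 N. Releasing and rising.

```bash
python3 -m jog '[{"linear":[0,0,0],"rotation":[0,0,0],"grip":30},{"linear":[0,0,0],"rotation":[0,0,0],"grip":45},{"linear":[0,0,0],"rotation":[0,0,0],"grip":60},{"linear":[0,0,0],"rotation":[0,0,0],"grip":60},{"linear":[0,0,0],"rotation":[0,0,0],"grip":60},{"linear":[-0.08,0,0],"rotation":[0,0,0.05],"grip":60},{"linear":[-0.2,0,0],"rotation":[0,0,0.05],"grip":60},{"linear":[-0.32,0,0],"rotation":[0,0,0.05],"grip":60},{"linear":[-0.45,0,0],"rotation":[0,0,0.05],"grip":60},{"linear":[-0.55,0,0],"rotation":[0,0,0.05],"grip":60},{"linear":[-0.6,0,0],"rotation":[0,0,0.05],"grip":60},{"linear":[-0.6,0,0],"rotation":[0,0,0.05],"grip":60}]'; python3 -c "
from h import *
from rig import *
cmd([506.1,-394.3,31.7],-75.4)
for n in('scene','top','wrist'):
  c=calibration(n);p,d=capture(n);np.savez(n+'9.npz',p=p,d=d,**c);cv2.imwrite('pics/'+n+'9.png',p[:,:,::-1])
z=load('wrist9');P=pts(z);X=P[...,0];Y=P[...,1];Z=P[...,2]
def f(n,m):
  q=P[m&(z['d']>0)];print(n,len(q),q.mean(0).round(1),cv2.minAreaRect(q[:,:2].astype(np.float32)))
  A=np.c_[q[:,:2]-q[:,:2].mean(0),np.ones(len(q))];print('slope',np.linalg.lstsq(A,q[:,2],rcond=None)[0])
f('head',(Z>82)&(Z<92)&(abs(X-560)<60)&(abs(Y+380)<60))
f('handle',(Z>55)&(Z<70)&(X>380)&(X<520)&(abs(Y+400)<60))
for k in ('scene0','scene9'):
  P=pts(load(k))
  for c in ((531.7,-94),(520,124.5),(615,22)):
    m=(np.hypot(P[...,0]-c[0],P[...,1]-c[1])<9)&(P[...,2]>90)&(P[...,2]<135);print(k,c,m.sum(),np.median(P[m][:,2]).round(2))
d=cv2.absdiff(load('scene0')['p'],load('scene9')['p']).max(2);
for n,(u,v,r) in dict(jar=(240,330,40),cup=(375,310,30),bowl=(470,250,35)).items(): print(n,d[v-r:v+r,u-r:u+r].mean())
rect(load('scene9'),'bar',86,100,(400,135,450,200));rect(load('top9'),'bar',86,100,(90,300,170,385))
"
```

```text
time_s: 14.2
eef_pos: [512.2, -394.6, 215.9]
ee_rot: [0.562, 0.432, 0.557, -0.433]
force: [0.6, 0.4, 0.1]
grip_width: 0.701
cur yaw -75.4 pos [ 512.2 -394.6  215.9] t 14.2 q [-0.84  0.6   1.11 -0.    1.43  0.48] x [ 0.004 -0.005 -1.   ]
lin [ 0.614 -0.021 -0.01 ] rot [ 0.001  0.011 -0.006]
head 6110 [ 560.2 -380.2   86.2] ((559.505126953125, -380.38677978515625), (59.093345642089844, 58.9981575012207), 58.80488204956055)
slope [-2.56864319e-03 -1.94626094e-03  8.62295659e+01]
handle 3771 [ 463.1 -404.8   62. ] ((459.5626220703125, -405.8196716308594), (129.8506622314453, 21.995548248291016), 14.237517356872559)
slope [-1.53423996e-05 -7.13489452e-03  6.20107493e+01]
scene0 (531.7, -94) 73 114.39
scene0 (520, 124.5) 32 98.48
scene0 (615, 22) 34 98.25
scene9 (531.7, -94) 38 98.33
scene9 (520, 124.5) 37 98.88
scene9 (615, 22) 39 98.98
jar 4.3571875
cup 3.3025
bowl 3.6244897959183673
bar 128 [467.5 381.3  90.4] [array([466.5, 382.6]), array([17.4, 74.5]), np.float64(79.0)]
bar 309 [461.3 384.1  91.3] [array([462.2, 384.8]), array([18.3, 73.6]), np.float64(79.8)]
```

View pics/scene9.png

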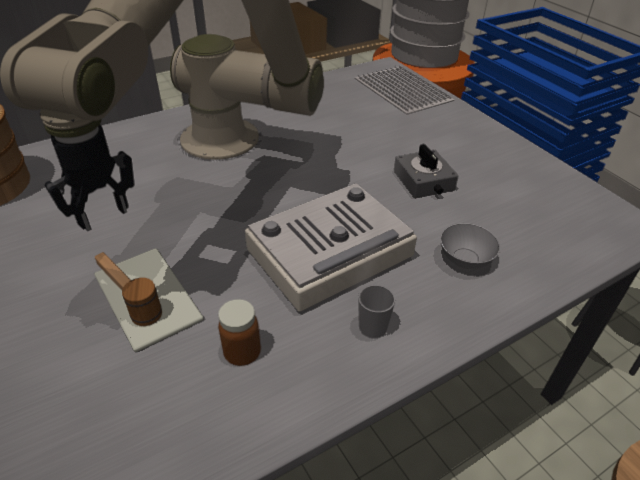

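View pics/top9.png

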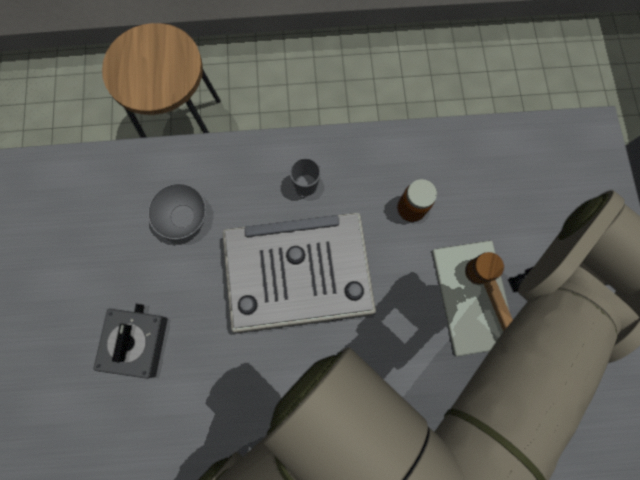

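Everything is in place: mallet level on the board at its start spot, pin level with its neighbours, isolator off, bystanders unmoved. Handing in.

```bash
python3 -c "
from rig import *
print(finish_job())"
```

```text
the job is handed in; nothing more can be done
None
```

I turned the isolator off, knocked the proud pin home with one mallet blow, stood the mallet back on the board, and handed the job in at about 14 s of the 64 s allowed.

- **Isolator:** I turned it anticlockwise until it met the stop, where the reaction was about 0.8 N m against 0.12 N m of friction. The bar then lay within about 1° of the box's axis in the wrist view. It still looked off in the last scene and top views, which read it about 1–2° from the axis.
- **Pin:** one brisk blow at roughly 0.4 m/s commanded. The wrist camera then read its top at 100.2 mm, against 100 mm for home. In the scene view it read 98.3 mm, next to 98.9 and 99.0 mm for the two home pins; the camera noise is about 0.5 mm. The wrist view put it about 17.5 mm above the plate instead of 18 mm, also within that noise.
- **Mallet:** the blow tipped it slightly in the grip. I over-corrected at first, then levelled it before setting it down. It stands about 1 mm from where I found it, with its face flat and handle level at 14.2° (14.6° before).
- **Other things:** the bowl, jar and cup show no visible change in the pictures.

I did not measure the peak force during the blow. The highest readings I saw at the ends of moves were about 12 N.

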